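# Bed the tiles of a trivet with a roller and fit its frame

### The job

Finish the tiled trivet: take the hand roller from its stand and roll it under steady pressure along the row of five tiles, from one end over the middle to the other, until all five are fully bedded, not pressing so hard that a tile could crack and not pressing the tiles with the fingers. Then hang the roller back upright in its stand and gently lower the loose wooden frame over the four brass studs until it sits flat on the trivet's rim. Leave the two spice jars and the dropper bottle standing where they are.

Things in the scene. Friction and masses are not known exactly. Their poses are not given: they have to be found in the camera images.
- trivet: dark wooden trivet base, fixed, 190 (x) x 116 (y) mm, rim top 20 mm above the counter; origin on the counter under its centre, x along the row of five tiles, z up; yaw within 0.35 rad of world x; lies in the left or the middle work place. Four brass studs with tapered tips, 8 mm thick, 20 mm above the rim, at x +-83, y +-46 mm. More than 25 N from the roller may crack a tile
- tile_field (a point): middle of the tile field (143 x 92 mm, inside the rim) at the height of the bedded tile tops, 19 mm above the counter, 1 mm below the rim. The roller runs along the trivet's x between the studs
- frame: dark wooden frame, loose, flat on the counter in the other work place, 190 x 116 x 12 mm, about 0.14 kg; window 135 x 81 mm, 12 mm holes at x +-83, y +-46 mm. Origin mid underside, z up; yaw within 0.35 rad of world x; fits either way round. Long bars 17.5 mm wide, mid-lines at y +-49 mm: pinch one at its middle. Seated: underside 20 mm up. It overlaps the tile edges: a proud tile keeps it up
- press_roller: sprung hand roller, 0.42 kg, hanging in its stand. Origin: lowest point of the unloaded rubber wheel (50 mm diameter, 60 mm wide, axle along y); z up, rolls along x. Steel fork 78 mm wide over the hubs; aluminium housing 36 (x) x 104 (y) mm, z 76 to 94 mm; upright square wooden grip 30 x 30 mm, z 94 to 160 mm, with a flat 38 mm collar at its foot (to z 98.5)
- carriage (a joint): how far the wheel has sprung up into the roller's housing, 0 to 0.012 m (hard stop); it presses with 4 N + 1 N per mm (7 mm: 11 N). A tile sinks at about 4 N and stays down; where the wheel bears on two proud tiles at once it takes about 8 N
- wheel (a joint): turning of the rubber wheel on its axle, rad, no stops
- axle (a point): centre of the roller's wheel, 25 mm above its lowest point
- roller_stand: light wooden stand, fixed, 80 x 126 mm, 96 mm high: two cheeks (inner faces at y +-43 mm, tops 88 mm above the counter) carry the ends of the roller's housing, between lips at x +-25 mm that rise 8 mm above them. Origin on the counter under its centre, z up; yaw within 0.6 rad of world x
- stand_seat (a point): where the roller's origin is when it hangs in the stand: on the stand's axis, 12 mm above the counter; the roller's y then lies along the stand's y (either way round); about 5 mm of play each way
- spice_jar_1: green-capped spice jar, 46 mm thick, 106 mm tall, loose, a bystander near the work. Origin under its centre
- spice_jar_2: yellow-capped spice jar, 42 mm thick, 106 mm tall, loose, a bystander near the work. Origin under its centre
- bottle_1: small amber dropper bottle with a black top, 33 mm thick, 102 mm tall, loose, a bystander near the work. Origin under its centre
- tile_1 (a joint): stroke of tile 1 of 5 (white; counted along the trivet's +x, its middle at x = -57.2 mm in the trivet's frame): 0 = as laid, standing 5 mm too high, its top 24 mm above the counter; grows as it is pressed down; 0.005 = fully bedded on its stop, its top 19 mm above the counter. Starts anywhere from 0 to 0.0015
- tile_2 (a joint): stroke of tile 2 of 5 (blue; counted along the trivet's +x, its middle at x = -28.6 mm in the trivet's frame): 0 = as laid, standing 5 mm too high, its top 24 mm above the counter; grows as it is pressed down; 0.005 = fully bedded on its stop, its top 19 mm above the counter. Starts anywhere from 0 to 0.0015
- tile_3 (a joint): stroke of tile 3 of 5 (white; counted along the trivet's +x, its middle at x = +0.0 mm in the trivet's frame): 0 = as laid, standing 5 mm too high, its top 24 mm above the counter; grows as it is pressed down; 0.005 = fully bedded on its stop, its top 19 mm above the counter. Starts anywhere from 0 to 0.0015
- tile_4 (a joint): stroke of tile 4 of 5 (blue; counted along the trivet's +x, its middle at x = +28.6 mm in the trivet's frame): 0 = as laid, standing 5 mm too high, its top 24 mm above the counter; grows as it is pressed down; 0.005 = fully bedded on its stop, its top 19 mm above the counter. Starts anywhere from 0 to 0.0015
- tile_5 (a joint): stroke of tile 5 of 5 (white; counted along the trivet's +x, its middle at x = +57.2 mm in the trivet's frame): 0 = as laid, standing 5 mm too high, its top 24 mm above the counter; grows as it is pressed down; 0.005 = fully bedded on its stop, its top 19 mm above the counter. Starts anywhere from 0 to 0.0015

How it is judged:
By the outcome, as a careful person would: the job done as asked, in the order asked, and still so for the second after the job is handed in, with the robot touching nothing.
It also fails if it takes over 72 s, if anything falls off the work surface, if the arm or the gripper's body presses on something with over 40 N, if the wrist force passes 120 N, or if a joint passes its speed limit or range.

### The arm

A 6-joint arm with a two-finger parallel gripper is mounted at the origin on a cart in front of the work surface, level with it; the furniture and walls round the work are solid. World frame = base frame: x ahead of the robot, y to its left, z up, the work surface at z = 0. Lengths are in mm, angles in rad, forces in N, time in s.
With the tool pointing down it reaches from about 400 to 925 mm from the base axis. Payload 12.5 kg.
Tool frame: the origin (TCP) lies at the very end of the fingers, on their centre line; the grasp point (between the pads) lies 19 mm behind it; z points along the fingers, y is the line along which they close (so a half turn about z gives the same grasp; the last joint's range is limited). The gripper opens to 95 mm and grips with 3 to 60 N. Pads are 20 mm wide; open, the fingers measure 119 mm over their backs; the gripper's body (75 mm by 180 mm) begins 59 mm behind the grasp point.
Start: joints at [-1.318, 0.491, 1.559, -0, 1.092, -0.106], TCP at [219.493, -585.209, 214.661] pointing down, gripper open.
Joint ranges: [-3.1, 3.1], [-0.84, 2.19], [0.05, 2.79], [-1.13, 4.28], [0.06, 2.93], [-2.69, 2.69]. Speed limits (rad/s): [2.22, 2.22, 2.79, 3.14, 3.14, 3.14].

### API

Orientations are given as [roll, pitch, yaw] about the fixed x, y, z axes, in that order (R = Rz(yaw) Ry(pitch) Rx(roll)).
In Python, from cell import env gives the robot as it stands.
- The arm moves only by the shell command python3 steer.py 'ROWS'. ROWS is a JSON list of rows, 1 to 5 of them, each written [[dx, dy, dz], turn, opening]: dx, dy, dz in units of 5 mm, then a turn about the tool's z in units of 0.25 rad, then the opening from 0.0 (shut) to 1.0 (fully open); each row is the pose to reach, as a shift and turn from the pose commanded when the command began, along the tool's axes at that moment; what a row does not reach only later rows make up. A row lasts 1/12 s, in which the tool goes at most 41.7 mm and 0.125 rad, less where a joint would pass 70% of its speed; a pose out of reach is approached as far as the arm can. The fingers move at their own pace and stop on an object; the grip force is fixed at half the most. Time passes only in rows, so rows that do not move let the fingers close. It prints the time, the measured TCP pose, the force, the opening and the grip force at its end. Input that does not fit is refused with a message, and nothing moves.
- env.state(): the state, without advancing time (a new reading comes with each control period).
- env.read_camera(name): name is "scene" or "top" or "wrist"; returns (picture, depth): 400x640x3 uint8, red, green, blue; 400x640 float32, mm along the optical axis (not along the pixel's ray), 0 where there is no reading.
- env.camera_info(name): a dict with "vertical_fov" (degrees; the focal length in pixels is half the picture's height over the tangent of half this angle, whatever the lens; pixels are square), "cx", "cy" (the principal point, pixels), "origin" and "attitude" of the camera in the world. Camera axes: x right, y down, z forward; pixel columns grow to the right and rows downward; lengths in mm; the calibration is good to about 2 mm. The wrist camera is an equidistant fisheye: a pixel r from the principal point sees the ray r / f radians off the axis. A picture is of the moment at which its call begins: read the wrist's pose just before it. camera_info takes no time and is no camera call; for the wrist camera it gives the pose at the moment of the call.
- env.job_done(): hands the job in; it is judged then, once.
The state is a dict: "t": time; "joints": joint angles; "qvel": joint speeds; "tau": joint torques, N m; "eef_pos": TCP position; "tcp_rot": TCP orientation; "ft_force": force on the tool from outside, world axes, zero at the start; "moment": the same for the moment, N m; "opening": opening from 0.0 (shut) to 1.0 (fully open); "grip_force": force on a finger pad.
Only numpy, scipy, OpenCV 4.12 (cv2) and the standard library are available. Lean on these libraries where they do the work, as an engineer would, in place of code of your own. Each camera call takes 0.05 s, during which the arm holds its last target. There are 200 camera calls.

## Working session

There is one attempt and no reset: what is moved stays moved. The work goes in short steps, Python scripts to look and compute and a shell command to move; the robot and the scene stay as the last step left them, time stands still between calls to the robot, and variables do not carry over. Pictures are saved under pics/ and viewed, at most 10 in all, crops included, and the job is handed in when it is done.

```bash
ls; mkdir -p pics
python3 - <<'E'
from cell import env
import cv2,numpy as np
for n in("scene","top"):
    p,d=env.read_camera(n); cv2.imwrite(f"pics/{n}.png",p[:,:,::-1]); np.save(f"pics/{n}_d.npy",d); print(n,env.camera_info(n))
print(env.state())
E
```

```text
cell.py
pics
steer.py
scene {'vertical_fov': 47.140423716046776, 'cx': 325.72072360128374, 'cy': 191.16363433869918, 'origin': array([-525.31347299,  659.01929096,  776.50611755]), 'attitude': array([-2.10040623, -0.01448397, -2.08165971])}
top {'vertical_fov': 42.74556598295588, 'cx': 314.8586878038363, 'cy': 201.41564923607635, 'origin': array([ 363.15602921,   41.20850491, 1290.11099664]), 'attitude': array([-2.96227904, -0.00515224, -1.59472471])}
{'t': 0.1, 'joints': array([-1.31757520e+00,  4.91521984e-01,  1.55937358e+00, -1.86824131e-05,
        1.09174216e+00, -1.05601640e-01]), 'qvel': array([-0.00162282, -0.00185862, -0.00042757, -0.00073327, -0.0005706 ,
        0.00063372]), 'tau': array([ 2.93574718e-03, -6.13618898e+01, -2.58606023e+01,  6.94063562e-02,
        4.70030901e-02, -7.43712121e-05]), 'eef_pos': array([ 219.44357878, -584.97521588,  214.11123005]), 'tcp_rot': array([-3.14055166e+00, -9.36779556e-05,  3.58831343e-01]), 'ft_force': array([ 0.46507018, -0.06804926,  0.53153982]), 'moment': array([-0.01919603,  0.00983639, -0.01490494]), 'grip_force': 0.0, 'opening': 1.0022841331673158}
```
View pics/top.png

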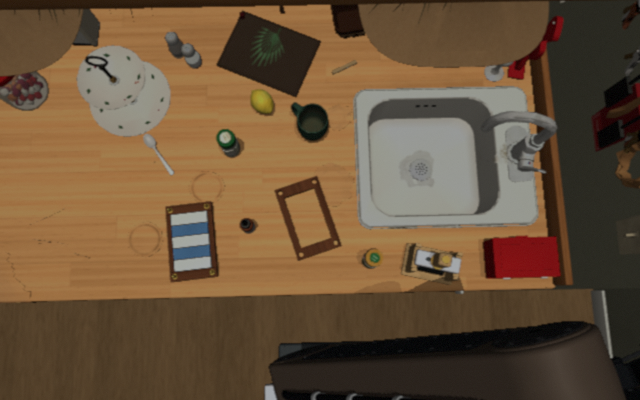

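View pics/scene.png

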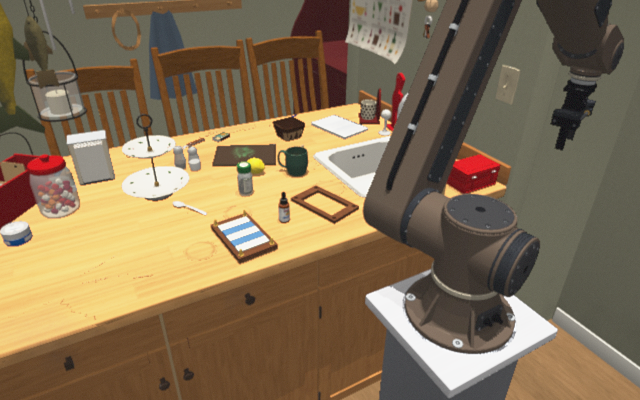

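The top view shows the trivet at about (191,241), the frame at (308,218), the roller in its stand at (432,261), jars at (228,142) and (372,259), and the bottle at (247,225). I'll enlarge it and cast rays.

Create h.py:
```python
from cell import env
import cv2,numpy as np
from scipy.spatial.transform import Rotation as R
def cast(info,uv,z,fish=False):
    uv=np.atleast_2d(np.asarray(uv,float)); f=200/np.tan(np.radians(info['vertical_fov']/2))
    x=(uv-[info['cx'],info['cy']])
    if fish:
        r=np.linalg.norm(x,axis=1,keepdims=True)+1e-9; th=r/f
        d=np.hstack([x/r*np.sin(th),np.cos(th)])
    else: d=np.hstack([x/f,np.ones((len(x),1))])
    d=d@R.from_euler('xyz',info['attitude']).as_matrix().T
    o=np.asarray(info['origin']); z=np.broadcast_to(z,len(d))
    return o+d*((z-o[2])/d[:,2])[:,None]
def go(tx,ty,tz,yaw=None):
    "world target TCP -> tool axes shift from present pose"
    s=env.state(); M=R.from_euler('xyz',s['tcp_rot'])
    d=M.inv().apply(np.array([tx,ty,tz])-s['eef_pos'])
    print('t',round(s['t'],2),'pos',s['eef_pos'].round(1),'rot',s['tcp_rot'].round(4),'shift',d.round(1), 'turn',None if yaw is None else round((-(yaw-s['tcp_rot'][2])+np.pi/2)%np.pi-np.pi/2,4),'F',s['ft_force'].round(1),'op',round(s['opening'],3),'j',s['joints'].round(2))
```

Run:
```python
from h import *
p=cv2.imread('pics/top.png')
cv2.imwrite('pics/topc.png',cv2.resize(p[190:300,160:470],None,fx=2.58,fy=2.58,interpolation=cv2.INTER_CUBIC))
i=env.camera_info('top')
for n,uv,z in [('trivet',(191,241),20),('frame',(308,218),12),('stand',(432,261),90),('grip',(442,258),172),('green',(227,136),106),('yel',(374,257),106),('bot',(248,225),50)]:
    print(n,cast(i,uv,z).round(0))
```

```text
trivet [[500. 340.  20.]]
frame [[552.  47.  12.]]
stand [[ 433. -241.   90.]]
grip [[ 434. -244.  172.]]
green [[743. 238. 106.]]
yel [[ 444. -104.  106.]]
bot [[533. 194.  50.]]
```

View pics/topc.png

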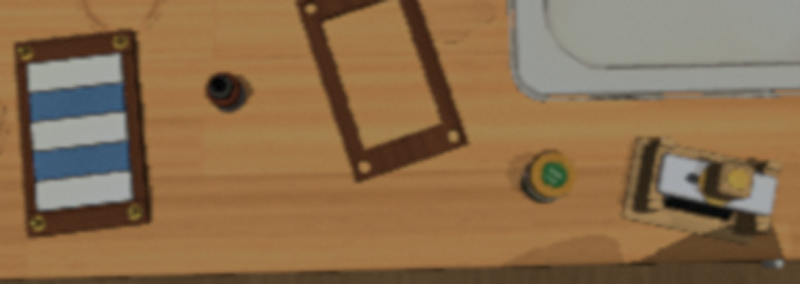

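```bash
cat >> h.py <<'E'
def cloud(info,d,fish=False):
    f=200/np.tan(np.radians(info['vertical_fov']/2)); v,u=np.mgrid[0:400,0:640]
    x=np.stack([u-info['cx'],v-info['cy']],-1)/f
    if fish:
        r=np.linalg.norm(x,axis=-1,keepdims=True)+1e-9; x=x/r*np.tan(np.minimum(r,1.5))
    c=np.concatenate([x,np.ones((400,640,1))],-1)*d[...,None]
    return c@R.from_euler('xyz',info['attitude']).as_matrix().T+np.asarray(info['origin'])
def rect(P):
    (c,s,a)=cv2.minAreaRect(P[:,:2].astype(np.float32)); return np.round(c,1),np.round(s,1),round(a,2)
E
python3 - <<'E'
from h import *
i=env.camera_info('top'); d=np.load('pics/top_d.npy'); p=cv2.imread('pics/top.png'); C=cloud(i,d)
print('table z',np.median(C[270:285,230:270,2]))
def sel(x0,x1,y0,y1,z0,z1):
    m=(C[...,0]>x0)&(C[...,0]<x1)&(C[...,1]>y0)&(C[...,1]<y1)&(C[...,2]>z0)&(C[...,2]<z1); return C[m]
for n,a in dict(grip=(380,480,-320,-170,150,185),housing=(380,480,-320,-170,99,112),cheek=(370,490,-330,-160,84,98),trivet=(380,620,250,430,15,50),frame=(430,680,-60,160,7,20),green=(680,800,200,280,95,115),yel=(400,490,-140,-70,95,115),bot=(490,570,160,230,60,110),yelall=(400,490,-140,-70,20,115)).items():
    P=sel(*a); print(n,len(P), *(rect(P) if len(P) else ()), P[:,2].mean() if len(P) else '')
print(env.camera_info('wrist'))
# brass spots
hsv=cv2.cvtColor(p,cv2.COLOR_BGR2HSV)
for n,(x0,x1,y0,y1),h in [('studs',(160,222,196,286),40),('holes',(270,345,172,265),12)]:
    for y in range(y0,y1):pass
    dark=cv2.inRange(hsv[y0:y1,x0:x1],(0,0,0),(180,255,115))
    cs=max(cv2.findContours(dark,cv2.RETR_EXTERNAL,cv2.CHAIN_APPROX_NONE)[0],key=cv2.contourArea)
    (c,s,a)=cv2.minAreaRect(cs); bp=cv2.boxPoints((c,s,a))+[x0,y0]
    W=cast(i,bp,20 if n=='studs' else 12); print(n,c,s,a,W.round(1).tolist(),W.mean(0).round(1))
    (e:=np.diff(W,axis=0)); print(np.linalg.norm(e,axis=1).round(1),np.arctan2(e[:,1],e[:,0]).round(3))
E
```

```text
table z -1.3891306417732494
grip 201 [ 431.2 -250.4] [30.8 30.4] 77.01 168.9126602300937
housing 456 [ 434.5 -251.1] [105.1  45.6] 73.91 105.16281206381822
cheek 209 [ 431.2 -250.2] [113.2  65.6] 76.33 90.67924164273016
trivet 3445 [501.3 341.7] [190.3 117.3] 5.4 21.68233090451528
frame 1624 [553.6  51.3] [215.4 167. ] 1.39 11.803921313676403
green 291 [738.9 243.1] [45.8 43.8] 0.23 105.45985338369697
yel 254 [ 443.  -102.8] [39.1 39.7] 42.63 104.71606763447582
bot 105 [532.4 198.7] [26.5 26.8] 2.09 78.30596498208394
yelall 319 [ 442.9 -102.5] [39.9 40.8] 68.86 94.8140369460849
{'vertical_fov': 65.70646984690485, 'cx': 318.67632012514076, 'cy': 199.68542880629633, 'origin': array([ 285.65144368, -560.08126264,  384.83190408]), 'attitude': array([ 2.88696961e+00,  2.58188240e-03, -1.21114081e+00])}
studs (31.33470344543457, 45.148685455322266) (77.37078094482422, 49.41058349609375) 84.89783477783203 [[593.2, 411.1, 20.0], [601.7, 287.4, 20.0], [408.7, 268.2, 20.0], [400.8, 388.7, 20.0]] [501.1 338.8  20. ]
[124.  193.9 120.7] [-1.503 -3.043  1.635]
holes (37.60000228881836, 45.799991607666016) (74.6297378540039, 46.16925048828125) 71.56504821777344 [[627.4, 132.8, 12.0], [663.0, 20.2, 12.0], [480.0, -34.4, 12.0], [446.2, 75.9, 12.0]] [554.1  48.6  12. ]
[118.2 191.  115.3] [-1.264 -2.852  1.868]
```

```bash
python3 -c "
from h import *
go(431,-250.5,260,1.34)"
```

```text
t 0.1 pos [ 219.4 -585.   214.1] rot [-3.1406e+00 -1.0000e-04  3.5880e-01] shift [ 315.5 -238.9  -45.6] turn -0.9812 F [ 0.5 -0.1  0.5] op 1.002 j [-1.32  0.49  1.56 -0.    1.09 -0.11]
```

The manual's scale: shifts go in units of 5 mm and turns go in units of 0.25 rad. Converting my numbers, 158 mm is 31.6, -119 mm is -23.8, -0.5 rad is -2.

```bash
python3 steer.py '[[[6.4, -4.8, -4], -0.4, 1], [[12.8, -9.6, -8], -0.8, 1], [[19.2, -14.4, -9.2], -1.2, 1], [[25.6, -19.2, -9.2], -1.6, 1], [[31.6, -23.8, -9.2], -2, 1]]'; python3 -c "
from h import *
go(431,-250.5,260,1.34)"
```

```text
t: 0.52
eef_pos: [326.3, -416.7, 261.1]
tcp_rot: [3.141, 0.0, 0.863]
ft_force: [1.1, -0.4, -0.3]
opening: 0.999
grip_force: 0.0
t 0.52 pos [ 326.3 -416.7  261.1] rot [3.1408e+00 2.0000e-04 8.6330e-01] shift [194.3 -28.4   1. ] turn -0.4767 F [ 1.1 -0.4 -0.3] op 0.999 j [-1.03  0.31  1.73  0.    1.1  -0.32]
```

Converted, 1 mm is 0.2, 194 mm is 38.8, -0.477 rad is -1.908.

```bash
python3 steer.py '[[[7.8, -1.2, 0], -0.4, 1], [[15.6, -2.4, 0], -0.8, 1], [[23.4, -3.4, 0], -1.2, 1], [[31.2, -4.6, 0], -1.6, 1], [[38.8, -5.6, 0.2], -1.908, 1]]'; python3 steer.py '[[[0, 0, 0], 0, 1], [[0, 0, 0], 0, 1]]'
python3 - <<'E'
from h import *
go(431,-250.5,260,1.34)
i=env.camera_info('wrist');p,d=env.read_camera('wrist');cv2.imwrite('pics/w1.png',p[:,:,::-1]);np.save('pics/w1_d.npy',d)
C=cloud(i,d,True)
def sel(x0,x1,y0,y1,z0,z1):
    m=(C[...,0]>x0)&(C[...,0]<x1)&(C[...,1]>y0)&(C[...,1]<y1)&(C[...,2]>z0)&(C[...,2]<z1); return C[m]
for n,a in dict(griptop=(380,480,-300,-200,164,178),housing=(370,490,-330,-160,101,112),cheek=(370,490,-330,-160,84,99)).items():
    P=sel(*a); print(n,len(P), *(rect(P) if len(P) else ()), P[:,2].mean() if len(P) else '')
E
```

```text
t: 0.93
eef_pos: [431.8, -251.2, 259.7]
tcp_rot: [3.142, 0.0, 1.341]
ft_force: [0.9, -1.3, 0.7]
opening: 0.997
grip_force: 0.0
t: 1.1
eef_pos: [431.9, -251.6, 259.5]
tcp_rot: [-3.141, -0.0, 1.339]
ft_force: [0.4, -0.1, 0.2]
opening: 1.002
grip_force: 0.0
t 1.1 pos [ 431.9 -251.6  259.5] rot [-3.1413 -0.      1.3391] shift [ 0.8 -1.1 -0.5] turn -0.0009 F [ 0.4 -0.1  0.2] op 1.002 j [-0.66  0.26  1.8  -0.    1.08 -0.43]
griptop 1070 [ 431.3 -252.2] [29.  29.2] 76.85 172.04229072153058
housing 1723 [ 430.9 -252. ] [103.1  36.2] 76.51 106.47616335882002
cheek 725 [ 430.7 -252.7] [112.1  65.7] 76.62 91.56851434739009
```

View pics/w1.png

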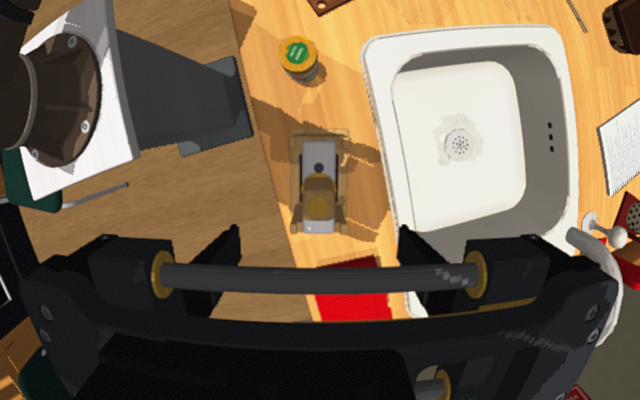

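The wrist view shows the roller hanging at (320,190), between the fingers' lines. It is aligned with the tool to within about 1 mm. Descending to the collar and closing.

```bash
python3 -c "
from h import *
go(431,-252.2,111.2,1.339)"; python3 steer.py '[[[0, -0.2, 7], 0, 1], [[0, -0.2, 14], 0, 1], [[0, -0.2, 21], 0, 1], [[0, -0.2, 26], 0, 1], [[-0.1, -0.2, 28.4], 0, 1]]'; python3 -c "
from h import *
go(431,-252.2,111.2,1.339)"
```

```text
t 1.15 pos [ 431.4 -252.7  259.5] rot [-3.1413e+00  1.0000e-04  1.3369e+00] shift [  0.4  -0.4 148.3] turn -0.0021 F [-0.5 -0.8 -0.6] op 1.0 j [-0.66  0.26  1.8  -0.    1.08 -0.43]
t: 1.57
eef_pos: [428.3, -253.9, 114.5]
tcp_rot: [-3.138, -0.002, 1.333]
ft_force: [0.3, -0.1, -0.2]
opening: 0.996
grip_force: 0.0
t 1.57 pos [ 428.3 -253.9  114.5] rot [-3.1378e+00 -1.6000e-03  1.3328e+00] shift [2.3 2.2 3.3] turn -0.0062 F [ 0.3 -0.1 -0.2] op 0.996 j [-0.67  0.45  1.97 -0.    0.72 -0.43]
```

```bash
python3 steer.py '[[[0, 0, 0], 0, 1], [[0, 0, 0], 0, 1], [[0, 0, 0], 0, 1]]'; python3 -c "
from h import *
go(431,-252.2,111.2,1.339)"
```

```text
t: 1.82
eef_pos: [430.1, -254.4, 118.5]
tcp_rot: [3.14, 0.001, 1.334]
ft_force: [0.3, -0.1, 0.3]
opening: 1.0
grip_force: 0.0
t 1.82 pos [ 430.1 -254.4  118.5] rot [3.1405e+00 6.0000e-04 1.3343e+00] shift [2.4 0.3 7.3] turn -0.0047 F [ 0.3 -0.1  0.3] op 1.0 j [-0.67  0.45  1.97 -0.    0.73 -0.43]
```

```bash
python3 steer.py '[[[0.2, 0.04, 0.8], -0.016, 1], [[0.46, 0.06, 1.36], -0.016, 1], [[0.46, 0.06, 1.36], -0.016, 0.4], [[0.46, 0.06, 1.36], -0.016, 0], [[0.46, 0.06, 1.36], -0.016, 0]]'; python3 steer.py '[[[0, 0, 0], 0, 0], [[0, 0, 0], 0, 0], [[0, 0, 0], 0, 0], [[0, 0, 0], 0, 0]]';  python3 -c "
from h import *
go(431,-252.2,111.2,1.339)"
```

```text
t: 2.23
eef_pos: [431.1, -251.2, 111.1]
tcp_rot: [3.141, 0.0, 1.34]
ft_force: [-0.2, 0.8, 0.1]
opening: 0.844
grip_force: 0.0
t: 2.57
eef_pos: [430.9, -251.2, 110.9]
tcp_rot: [3.142, 0.0, 1.34]
ft_force: [1.0, -0.2, 0.4]
opening: 0.567
grip_force: 0.0
t 2.57 pos [ 430.9 -251.2  110.9] rot [3.1415e+00 1.0000e-04 1.3398e+00] shift [-0.9  0.3 -0.3] turn 0.0008 F [ 1.  -0.2  0.4] op 0.567 j [-0.66  0.46  1.97 -0.    0.71 -0.43]
```

Converted, -10 mm is -2, -5 mm is -1.

```bash
python3 steer.py '[[[0, 0, 0], 0, 0], [[0, 0, 0], 0, 0], [[0, 0, 0], 0, 0], [[0, 0, 0], 0, 0], [[0, 0, 0], 0, 0]]';  python3 steer.py '[[[0, 0, 0], 0, 0], [[0, 0, -0.4], 0, 0], [[0, 0, -1], 0, 0], [[0, 0, -2], 0, 0]]'; python3 -c "
from h import *
go(431,-252.2,111.2,1.339)"
```

```text
t: 2.98
eef_pos: [431.1, -251.3, 110.9]
tcp_rot: [3.141, 0.0, 1.34]
ft_force: [0.7, -1.0, 0.5]
opening: 0.315
grip_force: 30.0
t: 3.32
eef_pos: [430.5, -250.9, 120.6]
tcp_rot: [-3.14, -0.001, 1.34]
ft_force: [-0.0, 1.0, -4.5]
opening: 0.316
grip_force: 30.0
t 3.32 pos [ 430.5 -250.9  120.6] rot [-3.1402e+00 -5.0000e-04  1.3398e+00] shift [-1.1  0.7  9.4] turn 0.0008 F [-0.   1.  -4.5] op 0.316 j [-0.66  0.44  1.97 -0.    0.73 -0.43]
```

Gripped: 30 N, opening 30 mm, and the ~4.5 N weight confirms the lift. Raising it and carrying it to a hover beside the trivet.

```bash
python3 steer.py '[[[0, 0, -4], 0, 0], [[0, 0, -10], 0, 0], [[0, 0, -16], 0, 0], [[0, 0, -21], 0, 0], [[0, 0, -23], 0, 0]]'; python3 -c "
from h import *
go(500,230,235,1.666)"
```

```text
t: 3.73
eef_pos: [431.5, -251.6, 239.3]
tcp_rot: [3.138, 0.002, 1.34]
ft_force: [0.8, 0.2, -4.2]
opening: 0.313
grip_force: 30.0
t 3.73 pos [ 431.5 -251.6  239.3] rot [3.1376e+00 1.9000e-03 1.3398e+00] shift [484.5 -43.6   3.2] turn -0.3262 F [ 0.8  0.2 -4.2] op 0.313 j [-0.66  0.28  1.83 -0.    1.02 -0.43]
```

```bash
python3 steer.py '[[[5, -0.4, 0], 0, 0], [[12, -1, 0], -0.12, 0], [[19.2, -1.6, 0], -0.24, 0], [[26.4, -2.4, 0], -0.4, 0], [[33.6, -3, 0], -0.56, 0]]';  python3 -c "
from h import *
go(500,230,235,1.666)"
```

```text
t: 4.15
eef_pos: [454.1, -82.6, 235.2]
tcp_rot: [-3.141, -0.0, 1.481]
ft_force: [0.9, -0.7, -4.3]
opening: 0.315
grip_force: 30.0
t 4.15 pos [454.1 -82.6 235.2] rot [-3.1405e+00 -2.0000e-04  1.4810e+00] shift [3.155e+02 1.760e+01 3.000e-01] turn -0.185 F [ 0.9 -0.7 -4.3] op 0.315 j [-0.32  0.23  1.91 -0.    0.99 -0.23]
```

Converted, 180 mm is 36, 144 mm is 28.8, -0.13 rad is -0.52.

```bash
python3 steer.py '[[[7.2, 0.4, 0], -0.08, 0], [[14.4, 0.8, 0], -0.16, 0], [[21.6, 1.2, 0], -0.28, 0], [[28.8, 1.6, 0], -0.4, 0], [[36, 2, 0], -0.52, 0]]';  python3 -c "
from h import *
go(500,230,235,1.666)"
```

```text
t: 4.57
eef_pos: [480.6, 95.9, 235.2]
tcp_rot: [-3.14, 0.0, 1.611]
ft_force: [1.6, -0.7, -3.6]
opening: 0.316
grip_force: 30.0
t 4.57 pos [480.6  95.9 235.2] rot [-3.1405e+00  2.0000e-04  1.6113e+00] shift [1.332e+02 2.480e+01 1.000e-01] turn -0.0547 F [ 1.6 -0.7 -3.6] op 0.316 j [ 0.06  0.28  1.85 -0.    1.01  0.02]
```

Converted, 133 mm is 26.6, 105 mm is 21, -0.055 rad is -0.22.

```bash
python3 steer.py '[[[7, 1.2, 0], -0.08, 0], [[14, 2.4, 0], -0.16, 0], [[21, 3.6, 0], -0.2, 0], [[26.6, 5, 0], -0.22, 0], [[26.6, 5, 0], -0.22, 0]]'; python3 steer.py '[[[0, 0, 0], 0, 0], [[0, 0, 0], 0, 0]]'
cat > look.py <<'E'
from h import *
import sys
i=env.camera_info('wrist');p,d=env.read_camera('wrist');n=sys.argv[1]
cv2.imwrite(f'pics/{n}.png',p[:,:,::-1]);np.save(f'pics/{n}_d.npy',d);import pickle;pickle.dump(i,open(f'pics/{n}.pk','wb'))
C=cloud(i,d,True)
go(0,0,0)
for a in sys.argv[2:]:
    x0,x1,y0,y1,z0,z1=map(float,a.split(','))
    m=(C[...,0]>x0)&(C[...,0]<x1)&(C[...,1]>y0)&(C[...,1]<y1)&(C[...,2]>z0)&(C[...,2]<z1)&(d>0); P=C[m]
    print(a,len(P), *(rect(P) if len(P)>3 else ()), P[:,2].mean() if len(P) else '')
E
python3 look.py w2 380,620,260,430,15,26 380,620,260,430,28,45
```

```text
t: 4.98
eef_pos: [501.0, 232.1, 234.7]
tcp_rot: [-3.141, -0.001, 1.668]
ft_force: [-0.9, -1.4, -4.6]
opening: 0.313
grip_force: 30.0
t: 5.15
eef_pos: [500.4, 227.6, 235.0]
tcp_rot: [-3.14, 0.001, 1.665]
ft_force: [-0.2, -0.7, -4.0]
opening: 0.313
grip_force: 30.0
t 5.2 pos [500.5 227.2 235.2] rot [-3.1404e+00  5.0000e-04  1.6643e+00] shift [-179.4 -519.3  236. ] turn None F [-1.3 -0.3 -3.8] op 0.313 j [ 0.31  0.36  1.72 -0.    1.06  0.21]
380,620,260,430,15,26 13085 [500.8 339.9] [190.3 115.8] 5.46 22.54047906061795
380,620,260,430,28,45 165 [500.8 339.6] [171.9  99.2] 5.42 36.41101588972371
```

View pics/w2.png

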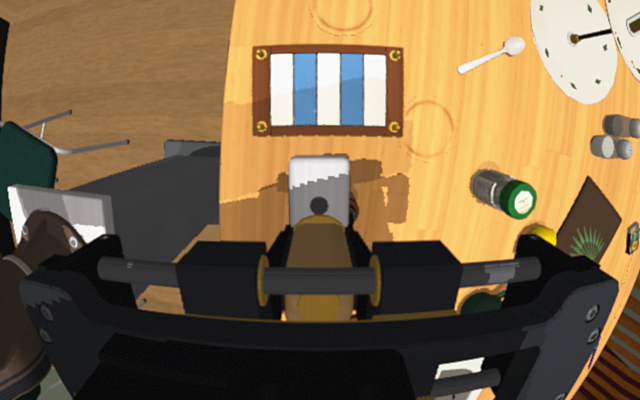

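Run:
```python
from h import *
import pickle
i=pickle.load(open('pics/w2.pk','rb'));d=np.load('pics/w2_d.npy');C=cloud(i,d,True)
m=(abs(C[...,0]-500)<50)&(abs(C[...,1]-227)<70)&(C[...,2]>224)&(C[...,2]<236)&(d>0);P=C[m];print(rect(P),P[:,2].mean(),P[:,1].max(),P[:,:2].min(0),P[:,:2].max(0))
t=np.array([500.4,227.2]);y=1.6643;ax=np.array([np.cos(y),np.sin(y)]);ay=np.array([np.sin(y),-np.cos(y)])
q=P[:,:2]-t;print('along toolx',(q@ax).max(),'tooly',np.percentile(q@ay,[1,99]))
go(441.1,334.1,160,1.6658)
```

```text
(array([498. , 256.9]), array([38.5, 42.5]), 4.51) 230.70983596006477 278.95466125560864 [478.53950359 234.57623176] [518.48948171 278.95466126]
along toolx 50.918558423995044 tooly [-17.47291917  17.49373691]
t 5.2 pos [500.5 227.2 235.2] rot [-3.1404e+00  5.0000e-04  1.6643e+00] shift [112.  -49.1  75.2] turn -0.0015 F [-1.3 -0.3 -3.8] op 0.313 j [ 0.31  0.36  1.72 -0.    1.06  0.21]
```

```bash
python3 steer.py '[[[6, -2.4, 2], 0, 0], [[12, -5, 6], 0, 0], [[18, -7.6, 10], 0, 0], [[21.6, -9.4, 13], -0.004, 0], [[22.6, -9.8, 15], -0.004, 0]]'; python3 steer.py '[[[0, 0, 0], 0, 0], [[0, 0, 0], 0, 0]]'; python3 -c "
from h import *
go(441.0,335.1,124,1.6658)"
```

```text
t: 5.62
eef_pos: [439.7, 336.6, 159.4]
tcp_rot: [-3.14, 0.001, 1.667]
ft_force: [-0.3, -0.7, -3.8]
opening: 0.314
grip_force: 30.0
t: 5.78
eef_pos: [442.0, 334.9, 160.9]
tcp_rot: [-3.141, 0.001, 1.665]
ft_force: [0.2, 0.1, -4.0]
opening: 0.313
grip_force: 30.0
t 5.78 pos [442.  334.9 160.9] rot [-3.1413e+00  6.0000e-04  1.6654e+00] shift [ 0.3 -1.  36.9] turn -0.0004 F [ 0.2  0.1 -4. ] op 0.313 j [ 0.53  0.45  1.79 -0.    0.89  0.44]
```

Converted, 35 mm is 7, 33 mm is 6.6.

```bash
python3 steer.py '[[[0, -0.2, 3], 0, 0], [[0, -0.2, 5.2], 0, 0], [[0, -0.2, 6.6], 0, 0], [[0, -0.2, 7], 0, 0], [[0, -0.2, 7], 0, 0]]'; python3 steer.py '[[[0, 0, 0.4], 0, 0], [[0, 0, 0.8], 0, 0], [[0, 0, 1.2], 0, 0], [[0, 0, 1.6], 0, 0], [[0, 0, 1.8], 0, 0]]';python3 -c "
from h import *
go(441.0,335.1,111.4,1.6658)"
```

```text
t: 6.2
eef_pos: [441.2, 335.1, 126.1]
tcp_rot: [3.141, 0.0, 1.665]
ft_force: [0.6, 0.1, -4.2]
opening: 0.315
grip_force: 30.0
t: 6.62
eef_pos: [440.8, 335.8, 117.1]
tcp_rot: [3.141, -0.0, 1.666]
ft_force: [0.5, -1.6, 3.3]
opening: 0.314
grip_force: 30.0
t 6.62 pos [440.8 335.8 117.1] rot [ 3.1408e+00 -1.0000e-04  1.6660e+00] shift [-0.8  0.1  5.7] turn 0.0002 F [ 0.5 -1.6  3.3] op 0.314 j [ 0.53  0.51  1.84 -0.    0.79  0.44]
```

Converted, 3 mm is 0.6, 5.7 mm is 1.14.

```bash
python3 steer.py '[[[0, 0, 0.3], 0, 0], [[0, 0, 0.6], 0, 0], [[0, 0, 0.9], 0, 0], [[0, 0, 1.14], 0, 0], [[0, 0, 1.14], 0, 0]]';python3 steer.py '[[[0, 0, 0], 0, 0], [[0, 0, 0], 0, 0]]'; python3 -c "
from h import *
go(441.0,335.1,111.4,1.6658)"
```

```text
t: 7.03
eef_pos: [440.9, 335.9, 111.5]
tcp_rot: [3.14, -0.0, 1.666]
ft_force: [-0.5, -2.1, 8.1]
opening: 0.315
grip_force: 30.0
t: 7.2
eef_pos: [440.9, 335.9, 111.7]
tcp_rot: [3.14, -0.0, 1.666]
ft_force: [-1.2, -3.3, 7.9]
opening: 0.315
grip_force: 30.0
t 7.2 pos [440.9 335.9 111.7] rot [ 3.1403e+00 -2.0000e-04  1.6660e+00] shift [-0.8  0.   0.3] turn 0.0002 F [-1.2 -3.3  7.9] op 0.315 j [ 0.53  0.52  1.84 -0.    0.78  0.44]
```

Converted, 5 mm is 1, 2 mm is 0.4.

```bash
python3 steer.py '[[[-0.06, 0.4, 0], 0, 0], [[-0.12, 1, 0], 0, 0], [[-0.16, 1.8, 0], 0, 0], [[-0.16, 2.6, 0], 0, 0], [[-0.16, 3.4, 0], 0, 0]]';python3 -c "
from h import *
go(560.5,346.5,111.4,1.6658)"
```

```text
t: 7.62
eef_pos: [458.1, 337.3, 111.9]
tcp_rot: [3.14, -0.001, 1.666]
ft_force: [-0.5, 1.1, 7.8]
opening: 0.313
grip_force: 30.0
t 7.62 pos [458.1 337.3 111.9] rot [ 3.1399e+00 -1.2000e-03  1.6658e+00] shift [ -0.5 102.9   0.6] turn -0.0 F [-0.5  1.1  7.8] op 0.313 j [0.52 0.54 1.81 0.   0.8  0.42]
```

Steady at about 12 N. Rolling on.

```bash
python3 steer.py '[[[0, 0.8, 0], 0, 0], [[0, 1.6, 0], 0, 0], [[0, 2.4, 0], 0, 0], [[0, 3.2, 0], 0, 0], [[0, 4, 0], 0, 0]]';python3 steer.py '[[[0, 0.8, 0], 0, 0], [[0, 1.6, 0], 0, 0], [[0, 2.4, 0], 0, 0], [[0, 3.2, 0], 0, 0], [[0, 4, 0], 0, 0]]';python3 -c "
from h import *
go(560.5,346.5,111.4,1.6658)"
```

```text
t: 8.03
eef_pos: [477.6, 339.1, 111.8]
tcp_rot: [3.141, -0.001, 1.666]
ft_force: [-3.1, 1.3, 7.9]
opening: 0.315
grip_force: 30.0
t: 8.45
eef_pos: [498.1, 341.1, 112.0]
tcp_rot: [3.139, -0.001, 1.666]
ft_force: [-0.8, 1.1, 8.0]
opening: 0.312
grip_force: 30.0
t 8.45 pos [498.1 341.1 112. ] rot [ 3.1395e+00 -1.3000e-03  1.6658e+00] shift [-0.5 62.6  0.7] turn -0.0 F [-0.8  1.1  8. ] op 0.312 j [0.49 0.58 1.72 0.   0.84 0.4 ]
```

Converted, 20 mm is 4, 16 mm is 3.2.

```bash
python3 steer.py '[[[0, 0.8, 0], 0, 0], [[0, 1.6, 0], 0, 0], [[0, 2.4, 0], 0, 0], [[0, 3.2, 0], 0, 0], [[0, 4, 0], 0, 0]]';python3 steer.py '[[[0, 0.8, 0], 0, 0], [[0, 1.6, 0], 0, 0], [[0, 2.4, 0], 0, 0], [[0, 3.2, 0], 0, 0], [[0, 4, 0], 0, 0]]';python3 steer.py '[[[0, 1, 0], 0, 0], [[0, 2, 0], 0, 0], [[0, 3, 0], 0, 0], [[0, 4, 0], 0, 0], [[0, 4.6, 0], 0, 0]]';python3 -c "
from h import *
go(560.5,346.5,111.4,1.6658)"
```

```text
t: 8.87
eef_pos: [517.9, 342.9, 112.0]
tcp_rot: [3.14, -0.001, 1.666]
ft_force: [-0.1, 0.3, 8.3]
opening: 0.316
grip_force: 30.0
t: 9.28
eef_pos: [537.3, 344.8, 111.9]
tcp_rot: [3.141, -0.001, 1.666]
ft_force: [-1.1, 0.3, 7.6]
opening: 0.314
grip_force: 30.0
t: 9.7
eef_pos: [561.1, 347.0, 112.1]
tcp_rot: [3.139, -0.001, 1.666]
ft_force: [-0.1, 1.4, 7.5]
opening: 0.313
grip_force: 30.0
t 9.7 pos [561.1 347.  112.1] rot [ 3.1392e+00 -1.3000e-03  1.6658e+00] shift [-0.5 -0.6  0.7] turn -0.0 F [-0.1  1.4  7.5] op 0.313 j [0.45 0.65 1.57 0.   0.92 0.36]
```

Converted, -80 mm is -16, -45 mm is -9.

```bash
python3 steer.py '[[[0, 0, -0.8], 0, 0], [[0, 0, -2], 0, 0], [[0, 0, -4], 0, 0], [[0, 0, -9], 0, 0], [[0, 0, -16], 0, 0]]';python3 steer.py '[[[0, 0, -6], 0, 0], [[-4, -2, -9], 0, 0], [[-10, -5, -9], 0, 0], [[-17, -8, -9], 0, 0], [[-23, -12, -9], 0, 0]]';python3 steer.py '[[[0, 0, 0], 0, 0], [[0, 0, 0], 0, 0]]'; python3 look.py w3 380,620,260,430,15,28
python3 - <<'E'
from h import *
import pickle
for n in('w2','w3'):
    i=pickle.load(open(f'pics/{n}.pk','rb'));d=np.load(f'pics/{n}_d.npy');C=cloud(i,d,True)
    q=C[...,:2]-[500.8,339.8];c,s=np.cos(.095),np.sin(.095);a=q[...,0]*c+q[...,1]*s;b=-q[...,0]*s+q[...,1]*c
    print(n,[np.median(C[...,2][(abs(a-x)<8)&(abs(b)<30)&(d>0)]).round(2) for x in(-57.2,-28.6,0,28.6,57.2)],'rim',np.median(C[...,2][(abs(a)<70)&(abs(abs(b)-52)<3)]).round(2),[np.median(C[...,2][(abs(a-k)<3)&(abs(b)<30)]).round(2) for k in(-83,83)],'counter',np.median(C[...,2][(abs(a)<70)&(abs(b-75)<8)]).round(2))
E
```

```text
t: 10.12
eef_pos: [558.6, 345.7, 189.3]
tcp_rot: [-3.136, 0.002, 1.666]
ft_force: [0.3, 0.2, -3.4]
opening: 0.311
grip_force: 30.0
t: 10.53
eef_pos: [510.4, 224.7, 236.2]
tcp_rot: [-3.141, 0.0, 1.666]
ft_force: [-0.3, -1.1, -3.7]
opening: 0.313
grip_force: 30.0
t: 10.7
eef_pos: [510.5, 224.9, 236.8]
tcp_rot: [-3.141, 0.0, 1.664]
ft_force: [1.3, 0.5, -4.0]
opening: 0.318
grip_force: 30.0
t 10.75 pos [511.2 225.9 236.7] rot [ 3.1411e+00 -1.0000e-04  1.6647e+00] shift [-177.  -530.2  236.4] turn None F [ 0.1  0.1 -5. ] op 0.313 j [0.3  0.37 1.7  0.   1.07 0.2 ]
380,620,260,430,15,28 13175 [500.7 340. ] [191.5 116.8] 5.68 19.997425302401467
w2 [np.float64(23.59), np.float64(23.58), np.float64(23.89), np.float64(23.95), np.float64(24.44)] rim 20.7 [np.float64(20.6), np.float64(20.71)] counter 0.2
w3 [np.float64(19.56), np.float64(19.71), np.float64(19.74), np.float64(19.69), np.float64(19.8)] rim 20.72 [np.float64(20.66), np.float64(20.84)] counter 0.21
```

All five tile tops now read about 1 mm below the rim, so they are bedded. Returning the roller to the stand.

Converted, -20 mm is -4, -163 mm is -32.6, 0.12 rad is 0.48.

```bash
python3 steer.py '[[[-4, 0, 0], 0, 0], [[-11, 0, 0], 0.12, 0], [[-18.2, 0, 0], 0.24, 0], [[-25.4, 0, 0], 0.36, 0], [[-32.6, 0, 0], 0.48, 0]]'; python3 -c "
from h import *
go(431,-251.3,235,1.34)"
```

```text
t: 11.17
eef_pos: [527.1, 63.3, 236.0]
tcp_rot: [-3.141, -0.0, 1.546]
ft_force: [1.1, -0.3, -4.0]
opening: 0.316
grip_force: 30.0
t 11.17 pos [527.1  63.3 236. ] rot [-3.1415 -0.      1.546 ] shift [-316.9  -88.3    1. ] turn 0.206 F [ 1.1 -0.3 -4. ] op 0.316 j [-0.    0.33  1.76  0.    1.05  0.02]
```

```bash
python3 steer.py '[[[-7, -2, 0], 0.12, 0], [[-14, -4, 0], 0.24, 0], [[-21, -6, 0], 0.36, 0], [[-28, -7.8, 0], 0.48, 0], [[-35, -9.8, 0], 0.6, 0]]'; python3 -c "
from h import *
go(431,-251.3,235,1.34)"
```

```text
t: 11.58
eef_pos: [473.5, -110.8, 236.1]
tcp_rot: [3.141, -0.0, 1.396]
ft_force: [1.6, -0.4, -3.6]
opening: 0.313
grip_force: 30.0
t 11.58 pos [ 473.5 -110.8  236.1] rot [ 3.1414 -0.      1.3955] shift [-145.8  -17.4    1.1] turn 0.0555 F [ 1.6 -0.4 -3.6] op 0.313 j [-0.37  0.27  1.86  0.    1.01 -0.19]
```

```bash
python3 steer.py '[[[-7, -0.8, 0], 0.08, 0], [[-14, -1.6, 0], 0.16, 0], [[-21, -2.6, 0], 0.22, 0], [[-26.4, -3.2, 0], 0.22, 0], [[-29.2, -3.5, 0], 0.22, 0]]'; python3 steer.py '[[[0, 0, 0], 0, 0], [[0, 0, 2], 0, 0], [[0, 0, 4], 0, 0], [[0, 0, 4], 0, 0]]'; python3 -c "
from h import *
go(431,-251.3,150,1.34)"
```

```text
t: 12.0
eef_pos: [430.7, -253.0, 236.1]
tcp_rot: [3.141, 0.001, 1.34]
ft_force: [1.3, 0.8, -3.9]
opening: 0.316
grip_force: 30.0
t: 12.33
eef_pos: [430.4, -248.9, 213.8]
tcp_rot: [-3.138, -0.002, 1.342]
ft_force: [0.3, -0.3, -5.1]
opening: 0.313
grip_force: 30.0
t 12.33 pos [ 430.4 -248.9  213.8] rot [-3.1384e+00 -1.6000e-03  1.3422e+00] shift [-2.3  1.3 63.8] turn 0.0022 F [ 0.3 -0.3 -5.1] op 0.313 j [-0.66  0.31  1.86  0.    0.97 -0.43]
```

Converted, 90 mm is 18, 85 mm is 17.

```bash
python3 steer.py '[[[0, 0, 5], 0, 0], [[0, 0, 10], 0, 0], [[0, 0, 14], 0, 0], [[0, 0, 17], 0, 0], [[0, 0, 18], 0, 0]]';python3 steer.py '[[[0, 0, 0], 0, 0], [[0, 0, 0], 0, 0], [[0, 0, 0], 0, 0]]'; python3 -c "
from h import *
go(431,-251.3,110.9,1.34)"
```

```text
t: 12.75
eef_pos: [430.3, -249.0, 123.9]
tcp_rot: [-3.138, -0.002, 1.342]
ft_force: [-0.3, 0.1, -2.9]
opening: 0.309
grip_force: 30.0
t: 13.0
eef_pos: [431.3, -250.6, 127.0]
tcp_rot: [3.14, 0.001, 1.341]
ft_force: [0.5, -0.5, -4.3]
opening: 0.313
grip_force: 30.0
t 13.0 pos [ 431.3 -250.6  127. ] rot [3.1402e+00 7.0000e-04 1.3413e+00] shift [-0.8 -0.1 16.1] turn 0.0013 F [ 0.5 -0.5 -4.3] op 0.313 j [-0.66  0.43  1.96 -0.    0.75 -0.43]
```

Converted, 14.5 mm is 2.9, 13 mm is 2.6.

```bash
python3 steer.py '[[[-0.12, 0, 0.8], 0, 0], [[-0.14, 0, 1.6], 0, 0], [[-0.14, 0, 2.2], 0, 0], [[-0.14, 0, 2.6], 0, 0], [[-0.14, 0, 2.9], 0, 0]]';python3 steer.py '[[[0, 0, 0.1], 0, 0], [[0, 0, 0.2], 0, 0], [[0, 0, 0.24], 0, 0]]'; python3 -c "
from h import *
go(431,-251.3,110.9,1.34)"
```

```text
t: 13.42
eef_pos: [430.4, -251.2, 111.4]
tcp_rot: [-3.141, -0.0, 1.341]
ft_force: [-0.6, -0.4, 0.8]
opening: 0.314
grip_force: 30.0
t: 13.67
eef_pos: [430.5, -251.4, 111.2]
tcp_rot: [3.141, 0.0, 1.341]
ft_force: [-4.7, -0.0, 11.5]
opening: 0.316
grip_force: 30.0
t 13.67 pos [ 430.5 -251.4  111.2] rot [3.1413e+00 4.0000e-04 1.3409e+00] shift [0.2 0.5 0.3] turn 0.0009 F [-4.7 -0.  11.5] op 0.316 j [-0.66  0.46  1.98 -0.    0.71 -0.43]
```

Converted, -0.7 mm is -0.14, -0.5 mm is -0.1.

```bash
python3 steer.py '[[[0, 0, -0.1], 0, 0], [[0, 0, -0.14], 0, 0.2], [[0, 0, -0.14], 0, 0.7], [[0, 0, -0.14], 0, 1], [[0, 0, -0.14], 0, 1]]';python3 steer.py '[[[0, 0, 0], 0, 1], [[0, 0, 0], 0, 1], [[0, 0, 0], 0, 1], [[0, 0, 0], 0, 1]]';python3 steer.py '[[[0, 0, -2], 0, 1], [[0, 0, -6], 0, 1], [[0, 0, -12], 0, 1], [[0, 0, -20], 0, 1], [[0, 0, -26], 0, 1]]'; python3 steer.py '[[[0, 0, 0], 0, 1], [[0, 0, 0], 0, 1]]'; python3 look.py w4 380,480,-300,-200,164,178 370,490,-330,-160,101,112 370,490,-330,-160,84,99
```

```text
t: 14.08
eef_pos: [430.7, -251.4, 111.2]
tcp_rot: [3.141, 0.0, 1.341]
ft_force: [1.6, -0.1, -0.8]
opening: 0.47
grip_force: 0.0
t: 14.42
eef_pos: [430.5, -251.2, 111.1]
tcp_rot: [3.142, 0.0, 1.341]
ft_force: [-0.5, 0.5, -0.1]
opening: 0.748
grip_force: 0.0
t: 14.83
eef_pos: [430.5, -251.2, 244.4]
tcp_rot: [3.14, 0.001, 1.341]
ft_force: [-0.1, 0.1, -0.0]
opening: 0.994
grip_force: 0.0
t: 15.0
eef_pos: [430.9, -251.4, 243.1]
tcp_rot: [3.138, 0.002, 1.341]
ft_force: [-0.1, 1.1, -1.0]
opening: 1.0
grip_force: 0.0
t 15.05 pos [ 430.4 -251.1  241.7] rot [3.1406e+00 6.0000e-04 1.3409e+00] shift [ 146.5 -476.5  241.1] turn None F [ 0.8 -0.3 -0.9] op 1.002 j [-0.66  0.28  1.83 -0.    1.03 -0.43]
380,480,-300,-200,164,178 1185 [ 429.9 -253.5] [30.4 28.5] 76.37 172.0729678506671
370,490,-330,-160,101,112 1832 [ 430.  -253.1] [103.5  36.4] 76.86 106.55055913034985
370,490,-330,-160,84,99 875 [ 431.1 -252.5] [112.3  65. ] 76.03 91.55625143081785
```

The roller is back upright in its stand. Next I'll measure the frame. I'll pinch its −y bar, which keeps the gripper body clear of the bottle, and give it a half turn on the way so that bar ends up on the trivet's +y side.

Converted, 30 mm is 6, 8 mm is 1.6, 0.6 rad is 2.4.

```bash
python3 steer.py '[[[6, 0.4, 0], 0.48, 1], [[13, 1, 0], 0.96, 1], [[20, 1.6, 0], 1.44, 1], [[27, 2, 0], 1.92, 1], [[34, 2.4, 0], 2.4, 1]]';  python3 -c "
from h import *
go(490,20,240,0.29)"
```

```text
t: 15.47
eef_pos: [479.6, -90.8, 239.9]
tcp_rot: [-3.139, 0.001, 0.759]
ft_force: [0.9, -0.8, 0.3]
opening: 0.998
grip_force: 0.0
t 15.47 pos [479.6 -90.8 239.9] rot [-3.1394e+00  1.2000e-03  7.5920e-01] shift [ 83.8 -73.2  -0.1] turn 0.4692 F [ 0.9 -0.8  0.3] op 0.998 j [-0.32  0.27  1.85 -0.    1.03  0.49]
```

The manual's scale: shifts go in units of 5 mm and turns go in units of 0.25 rad. Converting my numbers, 84 mm is 16.8, -73 mm is -14.6, 0.469 rad is 1.876.

```bash
python3 steer.py '[[[4.2, -3.6, 0], 0.48, 1], [[8.4, -7.4, 0], 0.96, 1], [[12.6, -11, 0], 1.44, 1], [[16.8, -14.6, 0], 1.876, 1], [[16.8, -14.6, 0], 1.876, 1]]'; python3 steer.py '[[[0, 0, 0], 0, 1], [[0, 0, 0], 0, 1]]'; python3 look.py w5 430,690,-70,170,8,18;python3 - <<'E'
from h import *
import pickle
i=pickle.load(open('pics/w5.pk','rb'));p=cv2.imread('pics/w5.png');h=cv2.cvtColor(p,cv2.COLOR_BGR2HSV);d=np.load('pics/w5_d.npy');C=cloud(i,d,True)
m=((C[...,2]>7)&(C[...,2]<18)&(C[...,0]>440)&(C[...,0]<670)&(C[...,1]>-50)&(C[...,1]<150)&(h[...,2]<130)).astype(np.uint8)
n,l,s,c=cv2.connectedComponentsWithStats(m); k=1+np.argmax(s[1:,4]); m=(l==k); P=C[m]
print(m.sum(),rect(P),P[:,2].mean())
p[m]=(0,255,0);cv2.imwrite('pics/w5m.png',p)
E
```

```text
t: 15.88
eef_pos: [489.4, 21.9, 239.9]
tcp_rot: [-3.14, 0.002, 0.29]
ft_force: [-0.1, -0.8, -0.1]
opening: 1.004
grip_force: 0.0
t: 16.05
eef_pos: [489.6, 18.2, 240.3]
tcp_rot: [-3.141, 0.002, 0.299]
ft_force: [-0.1, -0.5, 0.2]
opening: 1.0
grip_force: 0.0
t 16.1 pos [489.7  17.8 240.5] rot [-3.1413e+00  1.3000e-03  2.9780e-01] shift [-473.1 -126.6  241.1] turn None F [ 0.8 -0.1 -0.1] op 1.003 j [-0.1   0.27  1.85 -0.    1.03  1.17]
430,690,-70,170,8,18 6398 [554.4  47.7] [190.6 116.9] 18.12 12.69882993315726
5838 (array([553.9,  46.8]), array([189. , 115.9]), 17.27) 12.64957108480223
```

View pics/w5m.png

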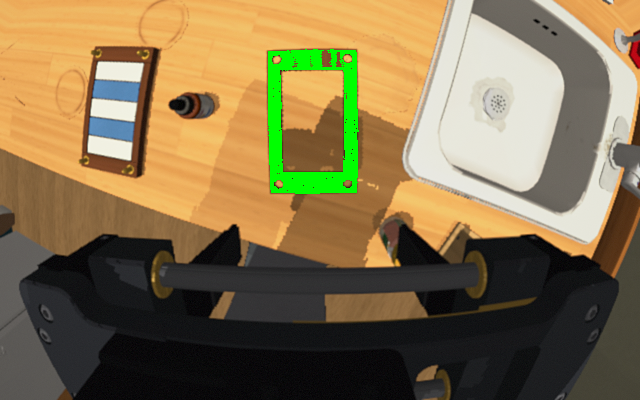

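Run:
```python
from h import *
import pickle
i=pickle.load(open('pics/w5.pk','rb'));p=cv2.imread('pics/w5m.png')
g=(np.all(p==(0,255,0),-1)).astype(np.uint8)
W=[]
for u,v in[(277,59),(347,59),(347,184),(278,184)]:
    w=1-g[v-7:v+8,u-7:u+8]; n,l,s,c=cv2.connectedComponentsWithStats(w,connectivity=4)
    k=l[7,7]; k=k if k else 1+np.argmax(s[1:,4]); print(s[k,4],c[k]+[u-7,v-7]); W.append(cast(i,c[k]+[u-7,v-7],12.6,True)[0])
W=np.array(W);print(W.round(1),W.mean(0)); e=[W[0]-W[3],W[1]-W[2]]; print([np.linalg.norm(x) for x in e],[np.arctan2(x[1],x[0]) for x in e],np.linalg.norm(W[0]-W[1]))
c=W.mean(0);a=np.mean([np.arctan2(x[1],x[0]) for x in e]); b=c[:2]-49*np.array([-np.sin(a),np.cos(a)]);print(a,b); go(b[0],b[1],60,a)
```

```text
68 [276.23529412  59.25      ]
69 [347.07246377  57.95652174]
57 [347.24561404 183.45614035]
59 [278.28813559 183.6779661 ]
[[618.2 115.6  12.6]
 [645.9  29.8  12.6]
 [489.6 -20.2  12.6]
 [462.5  66.6  12.6]] [554.05008475  47.95135228  12.6       ]
[np.float64(163.25194969798216), np.float64(164.048260217756)] [np.float64(0.3046296501808646), np.float64(0.30918267326496524)] 90.18625487201528
0.3069061617229149 [568.85351469   1.24098446]
t 16.1 pos [489.7  17.8 240.5] rot [-3.1413e+00  1.3000e-03  2.9780e-01] shift [ 71.   39.1 180.4] turn -0.0091 F [ 0.8 -0.1 -0.1] op 1.003 j [-0.1   0.27  1.85 -0.    1.03  1.17]
```

Converted, 165 mm is 33, 140 mm is 28, -0.009 rad is -0.036.

```bash
python3 steer.py '[[[3, 1.6, 7], 0, 1], [[6.4, 3.6, 14], 0, 1], [[10, 5.6, 21], -0.02, 1], [[13, 7.2, 28], -0.036, 1], [[14.2, 7.8, 33], -0.036, 1]]'; python3 steer.py '[[[0, 0, 2], 0, 1], [[0, 0, 5], 0, 1], [[0, 0, 8], 0, 1], [[0, 0, 10], 0, 1], [[0, 0, 10], 0, 1]]';python3 steer.py '[[[0, 0, 0], 0, 1], [[0, 0, 0], 0, 1]]'; python3 -c "
from h import *
go(568.8,1.2,4,0.307)"
```

```text
t: 16.52
eef_pos: [570.1, 0.1, 72.9]
tcp_rot: [-3.141, 0.001, 0.305]
ft_force: [-0.1, -1.0, -0.3]
opening: 0.999
grip_force: 0.0
t: 16.93
eef_pos: [568.2, 1.4, 25.1]
tcp_rot: [-3.141, 0.002, 0.305]
ft_force: [-0.2, -0.2, -0.6]
opening: 1.005
grip_force: 0.0
t: 17.1
eef_pos: [569.6, 1.6, 27.2]
tcp_rot: [3.141, -0.001, 0.305]
ft_force: [0.7, -0.1, -0.4]
opening: 1.0
grip_force: 0.0
t 17.1 pos [569.6   1.6  27.2] rot [ 3.141e+00 -1.100e-03  3.053e-01] shift [-0.9  0.2 23.2] turn -0.0017 F [ 0.7 -0.1 -0.4] op 1.0 j [-0.11  0.66  1.86 -0.    0.62  1.15]
```

Converted, 23 mm is 4.6, 20 mm is 4, -0.002 rad is -0.008.

```bash
python3 steer.py '[[[0, 0, 1.6], 0, 1], [[-0.1, 0.04, 3.2], -0.008, 1], [[-0.16, 0.04, 4], -0.008, 1], [[-0.16, 0.04, 4.6], -0.008, 0.5], [[-0.16, 0.04, 4.6], -0.008, 0]]'; python3 steer.py '[[[0, 0, 0], 0, 0], [[0, 0, 0], 0, 0], [[0, 0, 0], 0, 0], [[0, 0, 0], 0, 0], [[0, 0, 0], 0, 0]]';python3 steer.py '[[[0, 0, 0], 0, 0], [[0, 0, 0], 0, 0], [[0, 0, 0], 0, 0], [[0, 0, 0], 0, 0], [[0, 0, 0], 0, 0]]'; python3 -c "
from h import *
go(568.8,1.2,4,0.307)"
```

```text
t: 17.52
eef_pos: [568.2, 1.5, 2.3]
tcp_rot: [-3.141, 0.001, 0.307]
ft_force: [0.2, 0.1, 0.0]
opening: 0.914
grip_force: 0.0
t: 17.93
eef_pos: [568.7, 1.5, 3.3]
tcp_rot: [3.141, -0.0, 0.307]
ft_force: [-0.8, -1.2, -0.2]
opening: 0.565
grip_force: 0.0
t: 18.35
eef_pos: [568.6, 1.4, 3.1]
tcp_rot: [3.141, 0.0, 0.307]
ft_force: [0.9, -1.3, -0.1]
opening: 0.214
grip_force: 0.0
t 18.35 pos [568.6   1.4   3.1] rot [3.1415 0.     0.3074] shift [ 0.2  0.3 -0.9] turn 0.0004 F [ 0.9 -1.3 -0.1] op 0.214 j [-0.11  0.7   1.87 -0.    0.57  1.15]
```

Converted, -8 mm is -1.6, -3 mm is -0.6.

```bash
python3 steer.py '[[[0, 0, 0], 0, 0], [[0, 0, 0], 0, 0], [[0, 0, 0], 0, 0], [[0, 0, -0.6], 0, 0], [[0, 0, -1.6], 0, 0]]'; python3 steer.py '[[[0, 0, -3], 0, 0], [[0, 0, -7], 0, 0], [[0, 0, -13], 0, 0], [[0, 0, -20], 0, 0], [[0, 0, -27], 0, 0]]';python3 steer.py '[[[0, 0, -4], 0, 0], [[0, 0, -6], 0, 0], [[0, 0, -6], 0, 0]]'; python3 look.py w6 ; python3 -c "
from h import *
go(568.8,1.2,4,0.307)"
```

```text
t: 18.77
eef_pos: [568.2, 1.5, 10.9]
tcp_rot: [-3.141, 0.001, 0.307]
ft_force: [-0.3, -0.1, -1.0]
opening: 0.185
grip_force: 30.0
t: 19.18
eef_pos: [568.0, 1.5, 147.7]
tcp_rot: [-3.141, 0.001, 0.307]
ft_force: [0.9, -0.2, -2.7]
opening: 0.182
grip_force: 30.0
t: 19.43
eef_pos: [569.1, 1.4, 178.3]
tcp_rot: [3.14, -0.003, 0.307]
ft_force: [-0.8, 1.0, -2.0]
opening: 0.184
grip_force: 30.0
t 19.48 pos [568.5   1.5 176.4] rot [ 3.1411e+00 -8.0000e-04  3.0740e-01] shift [-542.4 -170.7  175.8] turn None F [-0.2 -0.3 -2.3] op 0.182 j [-0.11  0.45  1.74 -0.    0.94  1.15]
t 19.48 pos [568.5   1.5 176.4] rot [ 3.1411e+00 -8.0000e-04  3.0740e-01] shift [1.000e-01 3.000e-01 1.724e+02] turn 0.0004 F [-0.2 -0.3 -2.3] op 0.182 j [-0.11  0.45  1.74 -0.    0.94  1.15]
```

View pics/w6.png

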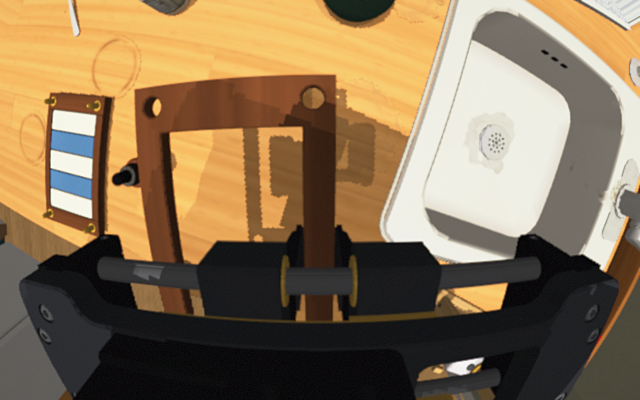

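The frame is held by its right bar. Its two far holes are visible at about (152,107) and (313,97). I'll measure its pose in the tool frame.

```bash
cat > held.py <<'E'
from h import *
import pickle,sys
n=sys.argv[1];pos=np.array(eval(sys.argv[2]));yaw=float(sys.argv[3])
i=pickle.load(open(f'pics/{n}.pk','rb'));d=np.load(f'pics/{n}_d.npy');C=cloud(i,d,True)
Rm=R.from_euler('xyz',[np.pi,0,yaw])
T=Rm.inv().apply((C-pos).reshape(-1,3)).reshape(C.shape)
m=(abs(T[...,2]+9)<12)&(T[...,0]>35)&(T[...,0]<110)&(abs(T[...,1])<125)&(d>0)
P=T[m];A=np.c_[P[:,:2],np.ones(len(P))];co=np.linalg.lstsq(A,P[:,2],rcond=None)[0];print('plane tool',co.round(4),len(P))
print('edges x',np.percentile(P[:,0],99.8),'y',np.percentile(P[:,1],[.2,99.8]))
g=m.astype(np.uint8);H=[]
cs,hi=cv2.findContours(g,cv2.RETR_CCOMP,cv2.CHAIN_APPROX_NONE)
for c,h in zip(cs,hi[0]):
    a=cv2.contourArea(c)
    if h[3]>=0 and 60<a<900:
        M=cv2.moments(c);uv=[M['m10']/M['m00'],M['m01']/M['m00']]
        z=pos[2]-co[2]; w=Rm.inv().apply(cast(i,uv,z,True)-pos)[0]; print('hole',np.round(uv,1),a,w.round(2)); H.append(w)
E
python3 held.py w6 '[568.5,1.5,176.6]' 0.3074
```

```text
plane tool [ -0.0194  -0.0114 -10.2654] 13719
edges x 95.60962789691654 y [-107.54667401    8.37235113]
hole [156.4 107.1] 115.0 [ 83.28 -92.44 -10.27]
hole [312.8  98. ] 386.0 [ 83.26  -3.29 -10.27]
```

```bash
python3 - <<'E'
from h import *
for k,(y) in enumerate([.307,.907,1.507,2.107,2.707]):
    print(k,R.from_euler('xyz',[np.pi,0,y]).inv().apply([-14.4,77.4,0]).round(1))
E
python3 steer.py '[[[0.4, -3.2, 0], -0.48, 0], [[0.8, -6.2, 0], -0.96, 0], [[1.2, -9.2, 0], -1.44, 0], [[1.6, -12.4, 0], -1.92, 0], [[2, -15.6, 0], -2.4, 0]]'
python3 steer.py '[[[2, -2.4, 0], -0.48, 0], [[4.2, -4.8, 0], -0.96, 0], [[6.2, -7, 0], -1.44, 0], [[8.4, -9.4, 0], -1.92, 0], [[10.4, -11.8, 0], -2.4, 0]]'; python3 -c "
from h import *
go(496.3,388.7,150,3.2366)"
```

```text
0 [  9.7 -78.1  -0. ]
1 [ 52.1 -59.   -0. ]
2 [ 76.3 -19.3  -0. ]
3 [73.9 27.2  0. ]
4 [45.6 64.1  0. ]
t: 19.9
eef_pos: [553.5, 79.4, 173.8]
tcp_rot: [-3.139, 0.002, 0.913]
ft_force: [0.1, -0.2, -1.6]
opening: 0.176
grip_force: 30.0
t: 20.32
eef_pos: [539.1, 156.8, 173.8]
tcp_rot: [-3.138, 0.001, 1.513]
ft_force: [0.4, 0.5, -1.3]
opening: 0.18
grip_force: 30.0
t 20.32 pos [539.1 156.8 173.8] rot [-3.1382e+00  8.0000e-04  1.5132e+00] shift [229.1 -56.   23.8] turn 1.4182 F [ 0.4  0.5 -1.3] op 0.18 j [ 0.17  0.45  1.76 -0.    0.94  0.22]
```

Converted, 76 mm is 15.2, 61 mm is 12.2, -0.6 rad is -2.4.

```bash
python3 steer.py '[[[3, -0.8, 0], -0.48, 0], [[6, -1.6, 0], -0.96, 0], [[9.2, -2.4, 0], -1.44, 0], [[12.2, -3, 0], -1.92, 0], [[15.2, -3.8, 0], -2.4, 0]]'
python3 steer.py '[[[3, 1, 0], -0.48, 0], [[6, 2.2, 0], -0.96, 0], [[8.8, 3.2, 0], -1.44, 0], [[11.8, 4.4, 0], -1.92, 0], [[14.8, 5.4, 0], -2.4, 0]]'
python3 steer.py '[[[2, 2.8, 0], -0.48, 0], [[4, 5.6, 0], -0.96, 0], [[6, 8.4, 0], -1.44, 0], [[8, 11.2, 0], -1.92, 0], [[9, 12.6, 0], -2.1, 0]]'
python3 steer.py '[[[0, 0, 0], 0, 0], [[0, 0, 0], 0, 0], [[0, 0, 0], 0, 0]]'
python3 look.py w7;  python3 -c "
from h import *
go(496.3,388.7,130,3.2366)"
```

```text
t: 20.73
eef_pos: [525.0, 233.7, 173.8]
tcp_rot: [-3.138, -0.001, 2.113]
ft_force: [0.1, -0.5, -2.2]
opening: 0.183
grip_force: 30.0
t: 21.15
eef_pos: [510.5, 311.0, 173.6]
tcp_rot: [-3.139, -0.002, 2.713]
ft_force: [-0.7, -0.6, -2.4]
opening: 0.182
grip_force: 30.0
t: 21.57
eef_pos: [495.8, 387.9, 173.4]
tcp_rot: [-3.14, -0.003, -3.043]
ft_force: [0.6, 0.4, -1.5]
opening: 0.18
grip_force: 30.0
t: 21.82
eef_pos: [496.7, 385.9, 174.8]
tcp_rot: [-3.14, -0.002, -3.053]
ft_force: [0.3, -0.1, -2.5]
opening: 0.185
grip_force: 30.0
t 21.87 pos [496.9 385.9 175.2] rot [-3.1408e+00 -1.3000e-03 -3.0530e+00] shift [ 528.9 -340.2  176.2] turn None F [ 0.2 -0.9 -2. ] op 0.18 j [ 0.56  0.54  1.59 -0.    1.02 -1.1 ]
t 21.87 pos [496.9 385.9 175.2] rot [-3.1408e+00 -1.3000e-03 -3.0530e+00] shift [ 0.3  2.9 45.2] turn -0.0064 F [ 0.2 -0.9 -2. ] op 0.18 j [ 0.56  0.54  1.59 -0.    1.02 -1.1 ]
```

View pics/w7.png

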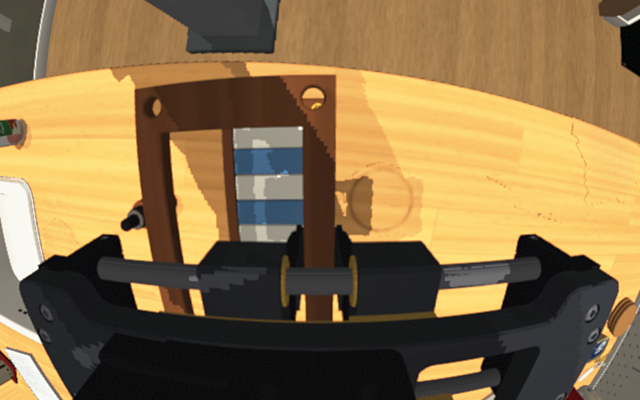

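The tiles show through the window, and a brass stud shows through the hole at (316,104). I'll lower the frame closer and compare hole with stud.

Converted, 75 mm is 15, 45 mm is 9, -0.006 rad is -0.024.

```bash
python3 steer.py '[[[0, 0.2, 4], -0.012, 0], [[0.06, 0.58, 9], -0.024, 0], [[0.06, 0.58, 15], -0.024, 0], [[0.06, 0.58, 19], -0.024, 0], [[0.06, 0.58, 21], -0.024, 0]]'
python3 steer.py '[[[0, 0, 0], 0, 0], [[0, 0, 0], 0, 0], [[0, 0, 0], 0, 0]]'
python3 look.py w8;  python3 -c "
from h import *
go(496.3,388.7,60,3.2366)
s=env.state()
import subprocess,sys
y=s['tcp_rot'][2]
subprocess.run([sys.executable,'held.py','w8',str(s['eef_pos'].tolist()),str(y)])
p=cv2.imread('pics/w8.png');cv2.imwrite('pics/w8c.png',cv2.resize(p[70:230,120:350],None,fx=3.4,fy=3.4,interpolation=cv2.INTER_CUBIC))"
```

```text
t: 22.28
eef_pos: [495.7, 388.2, 68.3]
tcp_rot: [-3.14, -0.003, -3.047]
ft_force: [0.5, 0.0, -2.6]
opening: 0.178
grip_force: 30.0
t: 22.53
eef_pos: [497.1, 389.7, 72.5]
tcp_rot: [3.141, 0.002, -3.045]
ft_force: [-0.1, 0.1, -1.8]
opening: 0.183
grip_force: 30.0
t 22.58 pos [497.1 389.8  72.6] rot [ 3.1406e+00  2.1000e-03 -3.0452e+00] shift [ 532.5 -340.2   71.1] turn None F [-0.3  0.1 -1.3] op 0.18 j [ 0.56  0.66  1.67 -0.    0.81 -1.11]
plane tool [-0.0124 -0.0137 -8.6068] 13656
edges x 95.35061154662235 y [-106.99355383    8.98491826]
hole [156.3 106.9] 118.0 [ 83.09 -91.45  -8.61]
hole [312.9  98. ] 385.0 [82.93 -2.63 -8.61]
t 22.58 pos [497.1 389.8  72.6] rot [ 3.1406e+00  2.1000e-03 -3.0452e+00] shift [ 0.9 -1.  12.6] turn 0.0014 F [-0.3  0.1 -1.3] op 0.18 j [ 0.56  0.66  1.67 -0.    0.81 -1.11]
```

View pics/w8c.png

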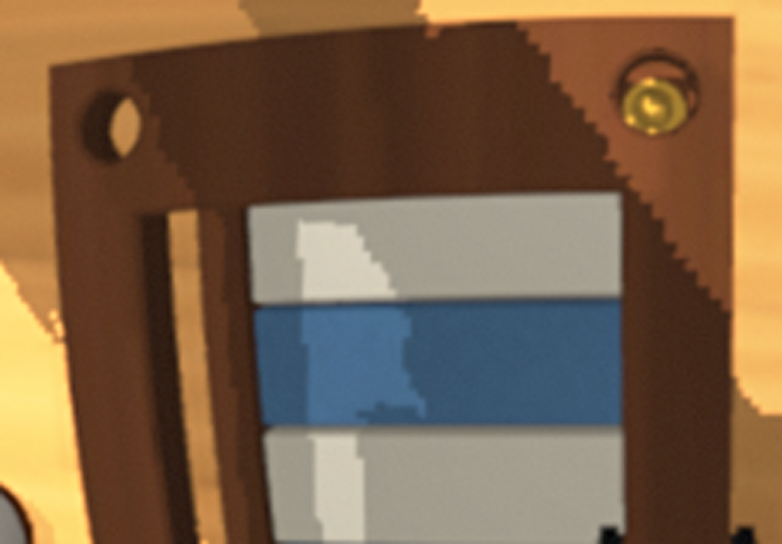

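Run:
```python
from h import *
import pickle
i=pickle.load(open('pics/w8.pk','rb'));pos=np.array([497.1,389.8,72.6]);Rm=R.from_euler('xyz',[np.pi,0,-3.0452])
p=cv2.imread('pics/w8.png');h=cv2.cvtColor(p[88:112,300:326],cv2.COLOR_BGR2HSV)
m=cv2.inRange(h,(18,150,90),(35,255,255));M=cv2.moments(m,True);uv=[300+M['m10']/M['m00'],88+M['m01']/M['m00']]
print(uv,M['m00'])
for q in(uv,[312.06,100.3]):
    w=cast(i,q,39,True); print(w,Rm.inv().apply(w-pos))
c,s=np.cos(.095),np.sin(.095);w=np.array([500.8-83*c-46*s,339.8-83*s+46*c,39]);print('pred stud',w,Rm.inv().apply(w-pos))
```

```text
[311.9377777777778, 100.80888888888889] 225.0
[[413.86023797 377.83441962  39.        ]] [[84.00495716 -3.89875216 33.6       ]]
[[413.51791559 377.88112455  39.        ]] [[84.34119538 -3.81931776 33.6       ]]
pred stud [413.81082614 377.71943607  39.        ] [84.06520603 -4.00844638 33.6       ]
```

Stud and hole agree with the model. I need a shift of about (+1.1, −1.2) mm in the tool axes, then a gentle descent.

Converted, 5 mm is 1, -1.1 mm is -0.22, 0.001 rad is 0.004.

```bash
python3 steer.py '[[[0.1, -0.12, 1], 0.004, 0], [[0.2, -0.22, 2.4], 0.004, 0], [[0.2, -0.22, 3.6], 0.004, 0], [[0.2, -0.22, 4.4], 0.004, 0], [[0.2, -0.22, 4.8], 0.004, 0]]'
python3 steer.py '[[[0, 0, 0], 0, 0], [[0, 0, 0], 0, 0], [[0, 0, 0.4], 0, 0], [[0, 0, 0.8], 0, 0], [[0, 0, 1.2], 0, 0]]'
python3 steer.py '[[[0, 0, 0.3], 0, 0], [[0, 0, 0.6], 0, 0], [[0, 0, 0.9], 0, 0], [[0, 0, 1.2], 0, 0], [[0, 0, 1.2], 0, 0]]'
python3 -c "
from h import *
go(496.3,388.7,23.1,3.2366)"
```

```text
t: 23.0
eef_pos: [495.2, 388.2, 46.1]
tcp_rot: [-3.141, -0.001, -3.046]
ft_force: [-0.0, -0.4, -1.8]
opening: 0.179
grip_force: 30.0
t: 23.42
eef_pos: [495.6, 388.4, 41.1]
tcp_rot: [3.142, 0.0, -3.046]
ft_force: [0.4, 0.0, -1.6]
opening: 0.184
grip_force: 30.0
t: 23.83
eef_pos: [495.4, 388.3, 34.7]
tcp_rot: [-3.141, -0.0, -3.046]
ft_force: [0.2, -1.4, -1.9]
opening: 0.183
grip_force: 30.0
t 23.83 pos [495.4 388.3  34.7] rot [-3.1413e+00 -3.0000e-04 -3.0458e+00] shift [-0.9  0.4 11.6] turn 0.0008 F [ 0.2 -1.4 -1.9] op 0.183 j [ 0.56  0.71  1.7  -0.    0.73 -1.11]
```

```bash
python3 steer.py '[[[-0.04, 0.02, 0.4], 0, 0], [[-0.08, 0.04, 0.8], 0, 0], [[-0.1, 0.04, 1.2], 0, 0], [[-0.1, 0.04, 1.6], 0, 0], [[-0.1, 0.04, 1.9], 0, 0]]'
python3 steer.py '[[[0, 0, 0.1], 0, 0], [[0, 0, 0.2], 0, 0], [[0, 0, 0.26], 0, 0], [[0, 0, 0.26], 0, 0]]'
python3 -c "
from h import *
go(496.3,388.7,23.1,3.2366)"
```

```text
t: 24.25
eef_pos: [495.9, 388.5, 25.2]
tcp_rot: [-3.141, -0.0, -3.046]
ft_force: [0.6, -0.4, -2.6]
opening: 0.181
grip_force: 30.0
t: 24.58
eef_pos: [496.0, 388.6, 24.3]
tcp_rot: [-3.141, 0.0, -3.046]
ft_force: [-0.8, 0.2, -2.1]
opening: 0.182
grip_force: 30.0
t 24.58 pos [496.  388.6  24.3] rot [-3.1415  0.     -3.0458] shift [-0.3  0.1  1.2] turn 0.0007 F [-0.8  0.2 -2.1] op 0.182 j [ 0.56  0.73  1.7  -0.    0.71 -1.11]
```

Converted, 1.4 mm is 0.28, 1.2 mm is 0.24.

```bash
python3 steer.py '[[[0, 0, 0.08], 0, 0], [[0, 0, 0.16], 0, 0], [[0, 0, 0.24], 0, 0], [[0, 0, 0.28], 0, 0], [[0, 0, 0.28], 0, 0]]'
python3 -c "
from h import *
go(496.3,388.7,23.1,3.2366)"
```

```text
t: 25.0
eef_pos: [496.0, 388.6, 23.0]
tcp_rot: [-3.142, 0.0, -3.046]
ft_force: [-1.4, -0.9, -0.7]
opening: 0.181
grip_force: 30.0
t 25.0 pos [496.  388.6  23. ] rot [-3.1416e+00  2.0000e-04 -3.0458e+00] shift [-0.3  0.1 -0.1] turn 0.0008 F [-1.4 -0.9 -0.7] op 0.181 j [ 0.56  0.73  1.7  -0.    0.71 -1.11]
```

Converted, 0.8 mm is 0.16, 0.6 mm is 0.12.

```bash
python3 steer.py '[[[0, 0, 0.06], 0, 0], [[0, 0, 0.12], 0, 0], [[0, 0, 0.16], 0, 0], [[0, 0, 0.16], 0, 0]]'
python3 -c "
from h import *
go(496.3,388.7,23.1,3.2366)"
```

```text
t: 25.33
eef_pos: [496.0, 388.6, 23.0]
tcp_rot: [3.142, 0.0, -3.046]
ft_force: [-3.3, -1.3, 9.3]
opening: 0.185
grip_force: 30.0
t 25.33 pos [496.  388.6  23. ] rot [ 3.1415e+00  4.0000e-04 -3.0458e+00] shift [-0.3  0.1 -0.1] turn 0.0008 F [-3.3 -1.3  9.3] op 0.185 j [ 0.56  0.73  1.7  -0.    0.71 -1.11]
```

Converted, -0.5 mm is -0.1, -0.4 mm is -0.08.

```bash
python3 steer.py '[[[0, 0, -0.08], 0, 0], [[0, 0, -0.1], 0, 0.2], [[0, 0, -0.1], 0, 0.3], [[0, 0, -0.1], 0, 0.4], [[0, 0, -0.1], 0, 0.4]]'
python3 steer.py '[[[0, 0, 0], 0, 0.4], [[0, 0, -0.6], 0, 0.4], [[0, 0, -2], 0, 0.4], [[0, 0, -6], 0, 0.4], [[0, 0, -12], 0, 0.4]]'
python3 steer.py '[[[0, 0, -7], 0, 0.5], [[6, 0, -14], 0, 0.5], [[2, 0, -21], 0, 0.5], [[-2, 0, -25], 0, 0.5], [[-8, -6, -25], 0, 0.5]]'
python3 steer.py '[[[-6, -4, 0], 0, 0.5], [[-10, -6, 0], 0, 0.5], [[-10, -6, 0], 0, 0.5], [[-10, -6, 0], 0, 0.5]]'
python3 look.py w9 380,620,260,430,26,38
python3 - <<'E'
from h import *
import pickle
i=pickle.load(open('pics/w9.pk','rb'));d=np.load('pics/w9_d.npy');C=cloud(i,d,True)
p,dt=env.read_camera('top');cv2.imwrite('pics/top2.png',p[:,:,::-1]);D=cloud(env.camera_info('top'),dt)
c,s=np.cos(.095),np.sin(.095)
for n,C,d in(('wrist',C,d),('top',D,dt)):
    q=C[...,:2]-[500.8,339.8];a=q[...,0]*c+q[...,1]*s;b=-q[...,0]*s+q[...,1]*c
    print(n,[(x,y,np.median(C[...,2][(abs(a-x)<6)&(abs(b-y)<4)&(d>0)]).round(2)) for x,y in((-60,49),(0,49),(60,49),(-60,-49),(0,-49),(60,-49),(-78,0),(78,0),(0,0))])
cv2.imwrite('pics/top2c.png',cv2.resize(p[110:300,150:470,::-1],None,fx=2.4,fy=2.4))
E
```

```text
t: 25.75
eef_pos: [496.0, 388.6, 22.4]
tcp_rot: [-3.141, -0.0, -3.046]
ft_force: [-0.2, -0.2, -0.2]
opening: 0.356
grip_force: 0.0
t: 26.17
eef_pos: [495.0, 387.9, 81.7]
tcp_rot: [-3.14, -0.004, -3.046]
ft_force: [-0.8, 0.3, 0.5]
opening: 0.398
grip_force: 0.0
t: 26.58
eef_pos: [538.3, 367.0, 214.3]
tcp_rot: [3.137, 0.008, -3.041]
ft_force: [1.2, 0.9, -0.0]
opening: 0.5
grip_force: 0.0
t: 26.92
eef_pos: [591.2, 337.2, 207.7]
tcp_rot: [-3.142, -0.0, -3.048]
ft_force: [-0.3, 0.5, 0.2]
opening: 0.499
grip_force: 0.0
t 26.97 pos [590.3 337.8 207.7] rot [-3.1415e+00 -5.0000e-04 -3.0464e+00] shift [ 619.7 -280.2  208. ] turn None F [-0.4  0.9 -0.5] op 0.497 j [ 0.42  0.58  1.42  0.    1.15 -1.24]
380,620,260,430,26,38 8586 [500.  340.3] [190.6 116.8] 5.4 32.48804477574033
wrist [(-60, 49, np.float64(32.58)), (0, 49, np.float64(32.64)), (60, 49, np.float64(322.86)), (-60, -49, np.float64(32.49)), (0, -49, np.float64(32.73)), (60, -49, np.float64(319.57)), (-78, 0, np.float64(32.57)), (78, 0, np.float64(32.53)), (0, 0, np.float64(19.66))]
top [(-60, 49, np.float64(nan)), (0, 49, np.float64(nan)), (60, 49, np.float64(533.75)), (-60, -49, np.float64(615.57)), (0, -49, np.float64(579.85)), (60, -49, np.float64(496.35)), (-78, 0, np.float64(nan)), (78, 0, np.float64(521.47)), (0, 0, np.float64(555.63))]
  return _methods._mean(a, axis=axis, dtype=dtype,
  ret = ret.dtype.type(ret / rcount)
```

View pics/top2c.png

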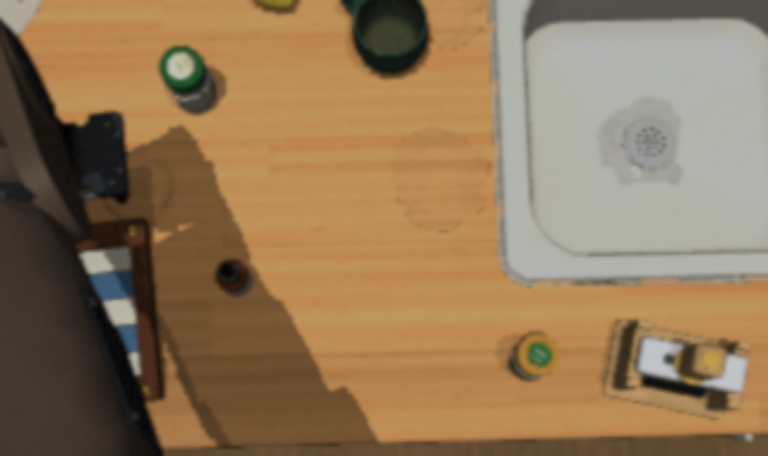

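The wrist depth puts the frame's top at about 32.6 mm all round, so it lies flat at rim + 12 mm. The tiles read about 1 mm below the rim. The top view shows both jars and the bottle standing in place and the roller in its stand at (690,360). The arm touches nothing, so I'm handing in.

```bash
python3 -c "
from cell import env
print(env.job_done())"
```

```text
the job is handed in; nothing more can be done
None
```

I handed the job in at about 27 s: all five tiles read bedded after one pass at about 12 N, the roller hangs upright in its stand, the frame sits flat on the rim over the four studs, and the jars and bottle are still standing in place; no verdict came back.

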